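# Find the rejected mounting bracket

## Robot

A 7-joint arm with a two-finger parallel gripper is mounted at the origin on the work surface. World frame = base frame: x ahead of the robot, y to its left, z up, the work surface at z = 0. Lengths are in m, angles in rad, forces in N, time in s.
With the tool pointing down it reaches from about 0.35 to 0.9 m from the base axis. Payload 7.2 kg.
Tool frame: the origin (TCP) lies midway between the tips of the shut fingers; the grasp point (between the pads) lies 19 mm behind it (robot.grip_point_offset is the distance from the TCP to the grasp point, in m); y points along the fingers, z is the direction in which the jaws open and shut, and the axes are right-handed (so a half turn about y gives the same grasp; the last joint's range is limited). The gripper opens to 88 mm and grips with 3 to 60 N. Pads are 20 mm wide; open, the fingers measure 115 mm over their backs; the gripper's body (75 mm by 178 mm) begins 61 mm behind the grasp point.
Start: joints at [-1.339, 0.411, -0.013, 1.596, 0.006, 1.134, -0.082], TCP at [0.185, 0.597, 0.201] pointing down, gripper open.
Joint ranges: [-2.95, 2.95], [-0.29, 1.99], [-1.47, 1.44], [0.14, 2.54], [-1.03, 4.17], [0.13, 1.85], [-2.86, 2.86]. Speed limits (rad/s): [2.39, 2.39, 3.01, 3.01, 3.14, 3.14, 3.14].

## Interface

Orientations are given as a rotation vector (axis times angle).
In Python, from bench import robot gives the robot as it stands.
- The arm moves only by the tool move_arm, never from a script. Its argument "steps" is a list of rows, each a list of 6 numbers: the shift along the tool's x, y, z in mm, then the turn, a rotation vector about the tool's x, y, z in rad. A call has exactly 8 rows; each row shifts and turns the pose as measured when the row begins, along the tool's axes as they then stand; what a row does not reach is not made up. A row lasts 1/12 s, in which the tool goes at most 41.7 mm and 7.16 degrees, less where a joint would pass 70% of its speed; a pose out of reach is approached as far as the arm can. A call with a gripper value outside its range is refused whole. "gripper" is the opening, from -1 (shut) to 1 (fully open), set as the call begins (left out, the last holds). The fingers move at their own pace and stop on an object; the grip force is fixed at half the most. Time passes only in rows, so rows that do not move let the fingers close, or fill a call up. It gives the time, the measured TCP pose, the force and the opening at its end, in the units of the state.
- robot.get_state(): the state, without advancing time (a new reading comes with each control period).
- robot.read_camera(name): name is "scene" or "top" or "wrist"; returns a dict with "frame" (480x640x3 uint8, red, green, blue), "fx", "fy", "cx", "cy" (pixels), "origin" and "rotation" of the camera in the world. Camera axes: x right, y down, z forward; pixel columns grow to the right and rows downward; lengths in m; the calibration is good to about 2 mm. The wrist camera is an equidistant fisheye: a pixel r from the principal point sees the ray r / f radians off the axis. A picture is of the moment at which its call begins. There is no depth.
- robot.job_done(): hands the job in, once; it reports no verdict.
The state is a dict: "time": time; "joints": joint angles; "dq": joint speeds; "joint_efforts": joint torques, N m; "eef_pos": TCP position; "eef_rot": TCP orientation; "force": force on the tool from outside, world axes, zero at the start; "ft_torque": the same for the moment, N m; "width": finger opening in m.
Only numpy, scipy, OpenCV 4.12 (cv2) and the standard library are available. Lean on these libraries where they do the work, as an engineer would, in place of code of your own. Each camera call takes 0.05 s, during which the arm holds its last target. There are 200 camera calls.

## Task

Three look-alike L-shaped brackets stand on the bench, foot pointing away from the robot, and one was rejected with a dark cross on the underside of its foot. Tip them over backwards, towards the robot, so that each comes to stand on its other leg and shows its underside, one after another until you find the cross. Then stand that bracket inside the grey scrap tray on either leg, and leave the other two standing on the bench about where they were.

Things in the scene. Friction and masses are not known exactly. Their poses are not given: they have to be found in the camera images.
- bracket_marked: Rejected steel L-bracket, 0.2 kg: two legs at a right angle, each 80 mm long (over the outer corner), 40 wide, 8 thick, 10 mm bolt hole near the end. Origin: outer corner (heel), mid-width; x runs along the foot (fills z 0-8 mm), z up the upright leg (fills x 0-8), y across. Only it has a black 35 mm cross on the foot's underside, 30 mm from the heel. Starts on its foot, x pointing away from the robot.
- bracket_plain1: Good bracket: same shape, mass, axes and look, plain underside. Behaviour of all three: pushed slowly on the inside of the upright leg, 45 mm or more above the bench, towards own -x, a bracket tips about its heel without sliding much, goes over by itself past 45 degrees and then stands on that leg: own x up, z level, the foot's underside facing away from the robot.
- bracket_plain2: The other good bracket: same shape, size, mass and axes, plain underside. All three stand in a row from left to right, heel to heel at least 100 mm apart, each turned up to 17 degrees either way.
- tray: The grey scrap tray, fixed on the bench: an open box 220 mm (own x) by 170 mm (own y), 40 mm high, walls and floor 5 mm thick. Origin: centre of its underside; z up. It lies to the left of the brackets.
Things that resemble listed ones, but are neither listed nor needed, are in the scene too. What is shaped like the bracket_marked but orange or red is not meant. What is shaped like the bracket_plain2 but green is not meant.

How it is judged:
On the way:
1. the rejected bracket has been tipped over and stands on its other leg on the bench, foot upright and its underside in view (angle between bracket_marked's own z axis and vertical between 1.32 and 1.82 rad and angle between bracket_marked's own y axis and vertical between 1.32 and 1.82 rad and height (world z) of bracket_marked below 0.02 m and horizontal distance between bracket_marked and tray above 0.15 m and linear speed of bracket_marked below 0.05 m/s), for 0.3 s.
At the end, for the whole second after the job is handed in: The rejected bracket stands still on either leg (within about 14 degrees) on the floor of the tray, wholly inside its walls; the two good brackets stand still on the bench on either leg (within about 14 degrees), their heels within 100 mm of where they started ((angle between bracket_marked's own z axis and vertical between 1.32 and 1.82 rad or angle between bracket_marked's own z axis and vertical below 0.25 rad) and angle between bracket_marked's own y axis and vertical between 1.32 and 1.82 rad and x of bracket_marked in the frame of tray between -0.11 and 0.11 m and y of bracket_marked in the frame of tray between -0.085 and 0.085 m and z of bracket_marked in the frame of tray between -0.005 and 0.02 m and linear speed of each of bracket_marked, bracket_plain1, bracket_plain2 below 0.02 m/s and angular speed of each of bracket_marked, bracket_plain1, bracket_plain2 below 0.2 rad/s and (angle between bracket_plain1's own z axis and vertical between 1.32 and 1.82 rad or angle between bracket_plain1's own z axis and vertical below 0.25 rad) and angle between bracket_plain1's own y axis and vertical between 1.32 and 1.82 rad and distance of each of bracket_plain1, bracket_plain2 from where it was at the start of the episode below 0.1 m and height (world z) of each of bracket_plain1, bracket_plain2 below 0.02 m and (angle between bracket_plain2's own z axis and vertical between 1.32 and 1.82 rad or angle between bracket_plain2's own z axis and vertical below 0.25 rad) and angle between bracket_plain2's own y axis and vertical between 1.32 and 1.82 rad); the robot touches nothing.
It also fails if it takes over 67 s, if anything falls off the work surface, if the arm or the gripper's body presses on something with over 40 N, if the wrist force passes 120 N, or if a joint passes its speed limit or range.

## Working session

There is one attempt and no reset: what is moved stays moved. The work goes in short steps, Python scripts to look and compute and a tool call to move; the robot and the scene stay as the last step left them, time stands still between calls to the robot, and variables do not carry over. Pictures are saved under pics/ and viewed, about 8 in all and at most 12, crops included, and the job is handed in when it is done.

Besides the shell and the picture viewer there is one more tool, called after "Emit:" as name(argument=value, ...), one argument or row to a line, values as JSON. move_arm: Moves the arm, as the interface text tells. Its arguments: {"type":"object","properties":{"steps":{"type":"array"},"gripper":{"type":"number"}},"required":["steps"]}

```bash
mkdir -p pics; ls; python3 - <<'E'
from bench import robot
import cv2,numpy as np
s=robot.get_state();print({k:np.round(v,3) for k,v in s.items()}, robot.grip_point_offset)
for n in("top","scene"):
    c=robot.read_camera(n);print(n,c["fx"],c["fy"],c["cx"],c["cy"],c["origin"],np.round(c["rotation"],3).tolist())
    cv2.imwrite(f"pics/{n}0.png",c["frame"][:,:,::-1])
E
```

```text
pics
{'time': np.float64(0.0), 'joints': array([-1.339,  0.412, -0.013,  1.597,  0.006,  1.134, -0.082]), 'dq': array([ 0.002,  0.001, -0.001,  0.   ,  0.   ,  0.001, -0.   ]), 'joint_efforts': array([-0.0000e+00, -5.8797e+01,  6.4100e-01, -2.9107e+01, -5.4000e-02,
        1.9000e-02,  0.0000e+00]), 'eef_pos': array([0.184, 0.597, 0.2  ]), 'eef_rot': array([-1.56 ,  0.235, -0.235]), 'force': array([ 0.378,  0.205, -0.064]), 'ft_torque': array([-0.012, -0.078, -0.011]), 'width': np.float64(0.088)} 0.0187
top 449.4552748611609 449.4552748611609 321.80839269526433 248.92899823564434 [ 0.41613659 -0.01747533  0.81285502] [-2.181, 2.159, -0.108]
scene 534.0359271266477 534.0359271266477 310.03122839928045 236.17861356501584 [ 1.21495151 -0.68307289  0.68620606] [-2.02, -0.878, 0.464]
```

View pics/top0.png

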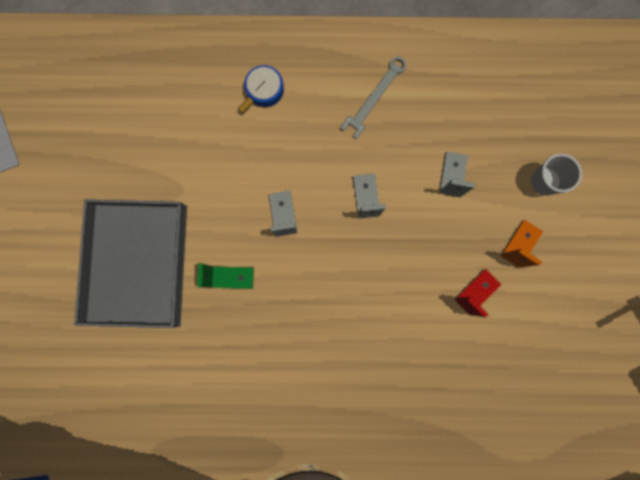

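View pics/scene0.png

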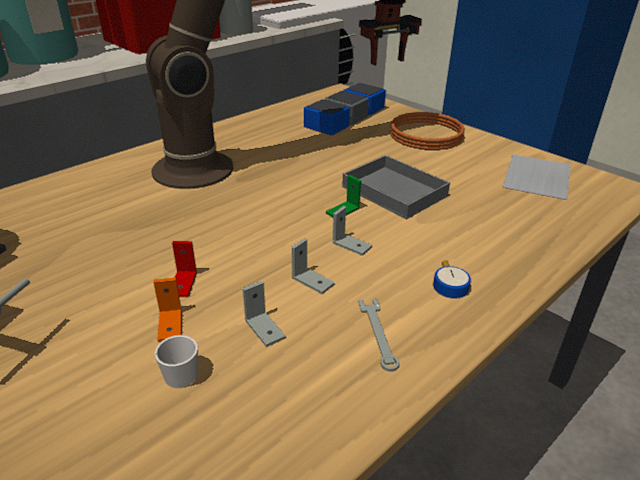

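The top view shows the grey brackets at about (283,212), (368,195) and (457,173), with the foot pointing up in the image (+x). The tray is at (130,263). The scene camera views from the far side, so it will see the undersides. Next I'll measure.

```bash
cat > h.py <<'E'
from bench import robot
import cv2,numpy as np
from scipy.spatial.transform import Rotation as R
def rm(c): 
    r=np.array(c["rotation"]); return r if r.shape==(3,3) else R.from_rotvec(r).as_matrix()
def ray(c,u,z):
    d=rm(c)@np.array([(u[0]-c["cx"])/c["fx"],(u[1]-c["cy"])/c["fy"],1]);o=np.array(c["origin"])
    return o+d*(z-o[2])/d[2]
def proj(c,p):
    q=rm(c).T@(np.array(p)-c["origin"]);return np.array([q[0]/q[2]*c["fx"]+c["cx"],q[1]/q[2]*c["fy"]+c["cy"]])
def st():
    s=robot.get_state();M=R.from_rotvec(s["eef_rot"]).as_matrix();return s,np.array(s["eef_pos"]),M
def to(p,yaw):
    """tool-frame shift mm and turn to TCP p, tool down, jaw axis (z) at yaw in world (mod pi)"""
    s,q,M=st();z=np.array([np.cos(yaw),np.sin(yaw),0])
    if z@M[:,2]<0:z=-z
    y=np.array([0,0,-1.]);T=np.c_[np.cross(y,z),y,z]
    print("t",s["time"],"pos",q.round(4),"jaw",M[:,2].round(3),"x",M[:,0].round(3),"shift",(M.T@(p-q)*1000).round(1),"turn",R.from_matrix(M.T@T).as_rotvec().round(3))
E
python3 - <<'E'
from h import *
c=robot.read_camera("top");f=c["frame"];hsv=cv2.cvtColor(f,cv2.COLOR_RGB2HSV)
g=cv2.cvtColor(cv2.resize(f,None,fx=1,fy=1),cv2.COLOR_RGB2GRAY)
m=((hsv[...,1]<60)&(hsv[...,2]>40)).astype(np.uint8)*255
for k in cv2.findContours(m,cv2.RETR_EXTERNAL,cv2.CHAIN_APPROX_NONE)[0]:
    a=cv2.contourArea(k);x,y,w,h=cv2.boundingRect(k)
    if a<300 or y<100 or y>350: continue
    p=cv2.approxPolyDP(k,2.5,True)[:,0];print(a,(x,y,w,h));
    for u in p: print("  ",u,"z8",ray(c,u,.008)[:2].round(3),"z80",ray(c,u,.08)[:2].round(3),"z40",ray(c,u,.04)[:2].round(3))
to(np.array([.5,.1,.2]),0)
cv2.imwrite("pics/crop.png",cv2.resize(f[140:250,255:480,::-1],None,fx=3.5,fy=3.5,interpolation=cv2.INTER_CUBIC))
E
```

```text
12730.0 (75, 200, 111, 128)
   [ 85 200] z8 [0.582 0.415] z80 [0.567 0.376] z40 [0.576 0.398]
   [ 75 324] z8 [0.359 0.419] z80 [0.364 0.38 ] z40 [0.361 0.402]
   [178 325] z8 [0.359 0.236] z80 [0.364 0.214] z40 [0.361 0.226]
   [185 206] z8 [0.573 0.233] z80 [0.559 0.21 ] z40 [0.567 0.223]
   [179 202] z8 [0.58  0.244] z80 [0.566 0.221] z40 [0.574 0.234]
873.0 (269, 191, 27, 45)
   [289 191] z8 [0.603 0.044] z80 [0.586 0.039] z40 [0.595 0.042]
   [269 195] z8 [0.595 0.081] z80 [0.579 0.072] z40 [0.588 0.077]
   [274 224] z8 [0.541 0.07 ] z80 [0.53  0.063] z40 [0.537 0.067]
   [271 231] z8 [0.529 0.076] z80 [0.519 0.067] z40 [0.524 0.072]
   [276 235] z8 [0.521 0.066] z80 [0.512 0.059] z40 [0.517 0.063]
   [295 231] z8 [0.529 0.032] z80 [0.519 0.028] z40 [0.525 0.03 ]
878.0 (354, 174, 31, 44)
   [373 174] z8 [ 0.636 -0.109] z80 [ 0.616 -0.101] z40 [ 0.627 -0.105]
   [354 176] z8 [ 0.632 -0.074] z80 [ 0.612 -0.069] z40 [ 0.623 -0.072]
   [360 217] z8 [ 0.556 -0.085] z80 [ 0.543 -0.079] z40 [ 0.55  -0.083]
   [377 215] z8 [ 0.56  -0.116] z80 [ 0.547 -0.107] z40 [ 0.554 -0.112]
   [384 
[... 867 characters left out ...]
z80 [ 0.588 -0.212] z40 [ 0.598 -0.223]
   [460 195] z8 [ 0.598 -0.267] z80 [ 0.582 -0.245] z40 [ 0.591 -0.257]
   [474 186] z8 [ 0.615 -0.293] z80 [ 0.597 -0.269] z40 [ 0.607 -0.282]
   [463 180] z8 [ 0.626 -0.273] z80 [ 0.607 -0.251] z40 [ 0.618 -0.263]
   [466 155] z8 [ 0.673 -0.28 ] z80 [ 0.65  -0.256] z40 [ 0.663 -0.269]
548.5 (0, 111, 19, 61)
   [  0 111] z8 [0.748 0.584] z80 [0.719 0.53 ] z40 [0.735 0.56 ]
   [  1 171] z8 [0.635 0.572] z80 [0.615 0.52 ] z40 [0.626 0.549]
   [ 18 162] z8 [0.652 0.543] z80 [0.631 0.493] z40 [0.642 0.52 ]
t 0.15 pos [0.1845 0.5967 0.2005] jaw [ 0.295  0.955 -0.001] x [ 0.955 -0.295  0.   ] shift [ 448.1    1.  -381.4] turn [1.000e-03 1.271e+00 1.000e-03]
```

View pics/crop.png

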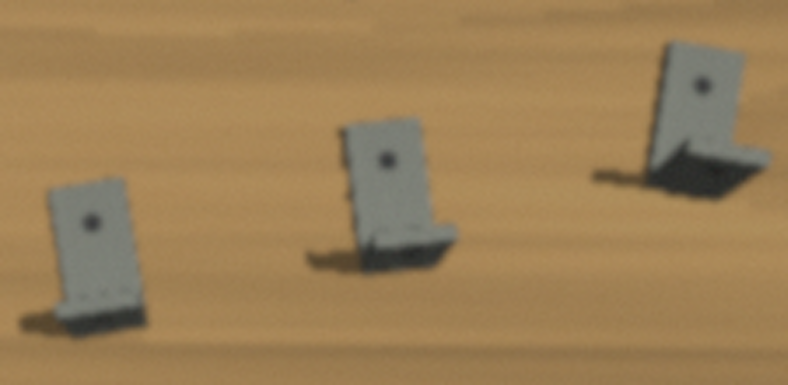

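Heels and yaws, worked out from the corners:

| Item | x, y (m) | Yaw |
|---|---|---|
| B1 heel | (0.520, 0.048) | 10.5° |
| B2 heel | (0.555, -0.103) | 8° |
| B3 heel | (0.597, -0.249) | -10° |
| Tray centre | (0.468, 0.314) | about 0° |

I'll start with B1, with the jaws along the bracket's x and the fingers shut.

Emit:
move_arm(
  steps=[
    [32, 0, -25.5, 0, 0, 0],
    [32, 0, -25.5, 0, 0, 0],
    [32, 0, -25.5, 0, 0, 0],
    [32, 0, -25.5, 0, 0, 0],
    [32, 0, -25.5, 0, 0, 0],
    [32, 0, -25.5, 0, 0, 0],
    [32, 0, -25.5, 0, 0, 0],
    [32, 0, -25.5, 0, 0, 0],
  ],
  gripper=-1,
)

```text
time: 0.82
eef_pos: [0.3652, 0.3264, 0.1962]
eef_rot: [-1.562, 0.226, -0.217]
force: [0.1, 0.7, 0.1]
width: 0.0376
```

Emit:
move_arm(
  steps=[
    [32, 0, -25.5, 0, 0, 0],
    [32, 0, -25.5, 0, 0, 0],
    [32, 0, -25.5, 0, 0, 0],
    [32, 0, -25.5, 0, 0, 0],
    [32, 0, -25.5, 0, 0, 0],
    [32, 0, -25.5, 0, 0, 0],
    [32, 0, -25.5, 0, 0, 0],
    [32, 0, -25.5, 0, 0, 0],
  ],
)

```text
time: 1.48
eef_pos: [0.5543, 0.052, 0.196]
eef_rot: [-1.56, 0.224, -0.216]
force: [1.1, 0.9, 0.0]
width: 0.0002
```

Emit:
move_arm(
  steps=[
    [0, 0, 0, 0, 0.12, 0],
    [0, 0, 0, 0, 0.12, 0],
    [0, 0, 0, 0, 0.12, 0],
    [0, 0, 0, 0, 0.12, 0],
    [0, 0, 0, 0, 0.12, 0],
    [0, 0, 0, 0, 0.12, 0],
    [0, 0, 0, 0, 0.12, 0],
    [0, 0, 0, 0, 0.12, 0],
  ],
)

```text
time: 2.15
eef_pos: [0.5579, 0.0359, 0.1941]
eef_rot: [-1.342, 0.995, -0.993]
force: [0.4, -0.7, 0.6]
width: 0.0002
```

```bash
python3 - <<'E'
from h import *
to(np.array([.556,.055,.052]),np.radians(10.5))
E
```

```text
t 2.15 pos [0.5579 0.0359 0.1941] jaw [ 0.958  0.287 -0.008] x [ 0.287 -0.958  0.004] shift [-19.4 142.    4.8] turn [0.008 0.107 0.005]
```

Emit:
move_arm(
  steps=[
    [-10, 0, 2, 0.008, 0.1, 0.005],
    [-9, 20, 0, 0, 0, 0],
    [0, 30, 0, 0, 0, 0],
    [0, 30, 0, 0, 0, 0],
    [0, 30, 0, 0, 0, 0],
    [0, 22, 0, 0, 0, 0],
    [0, 8, 0, 0, 0, 0],
    [0, 0, 0, 0, 0, 0],
  ],
)

```text
time: 2.82
eef_pos: [0.5563, 0.057, 0.0494]
eef_rot: [-1.284, 1.076, -1.079]
force: [-0.0, 0.4, 0.1]
width: 0.0005
```

```bash
python3 - <<'E'
from h import *
to(np.array([.556,.055,.052]),np.radians(10.5))
E
```

```text
t 2.8167 pos [0.5563 0.057  0.0494] jaw [0.984 0.176 0.004] x [ 0.176 -0.984 -0.001] shift [ 1.9 -2.6 -0.6] turn [-0.004 -0.006 -0.001]
```

Emit:
move_arm(
  steps=[
    [1, -3, -5, 0, 0, 0],
    [0, 0, -5, 0, 0, 0],
    [0, 0, -4, 0, 0, 0],
    [0, 0, -4, 0, 0, 0],
    [0, 0, -4, 0, 0, 0],
    [0, 0, -4, 0, 0, 0],
    [0, 0, -4, 0, 0, 0],
    [0, 0, -4, 0, 0, 0],
  ],
)

```text
time: 3.48
eef_pos: [0.5241, 0.0496, 0.0589]
eef_rot: [-1.275, 1.07, -1.082]
force: [0.6, -0.5, -0.7]
width: 0.0005
```

Emit:
move_arm(
  steps=[
    [0, 0, -4, 0, 0, 0],
    [0, 0, -4, 0, 0, 0],
    [0, 0, -4, 0, 0, 0],
    [0, 0, -4, 0, 0, 0],
    [0, 0, -4, 0, 0, 0],
    [0, 0, -4, 0, 0, 0],
    [0, 0, -4, 0, 0, 0],
    [0, 0, -4, 0, 0, 0],
  ],
)

```text
time: 4.15
eef_pos: [0.4884, 0.0433, 0.0582]
eef_rot: [-1.276, 1.071, -1.081]
force: [-0.1, -0.7, -0.3]
width: 0.0003
```

Emit:
move_arm(
  steps=[
    [0, 0, -4, 0, 0, 0],
    [0, 0, -4, 0, 0, 0],
    [0, 0, -3, 0, 0, 0],
    [0, 0, -3, 0, 0, 0],
    [0, 0, 0, 0, 0, 0],
    [0, 0, 0, 0, 0, 0],
    [0, 0, 0, 0, 0, 0],
    [0, 0, 0, 0, 0, 0],
  ],
)

```text
time: 4.82
eef_pos: [0.4723, 0.0405, 0.0581]
eef_rot: [-1.276, 1.071, -1.081]
force: [-0.0, 0.1, 0.4]
width: 0.0001
```

```bash
python3 - <<'E'
from h import *
c=robot.read_camera("scene");cv2.imwrite("pics/s1.png",cv2.resize(c["frame"][160:400,120:440,::-1],None,fx=2,fy=2))
to(np.array([.5,.1,.2]),0)
E
```

```text
t 4.8667 pos [0.4724 0.0405 0.0581] jaw [0.984 0.176 0.012] x [ 0.176 -0.984 -0.003] shift [ -54.  -141.2   39.4] turn [-0.012  0.177 -0.004]
```

View pics/s1.png

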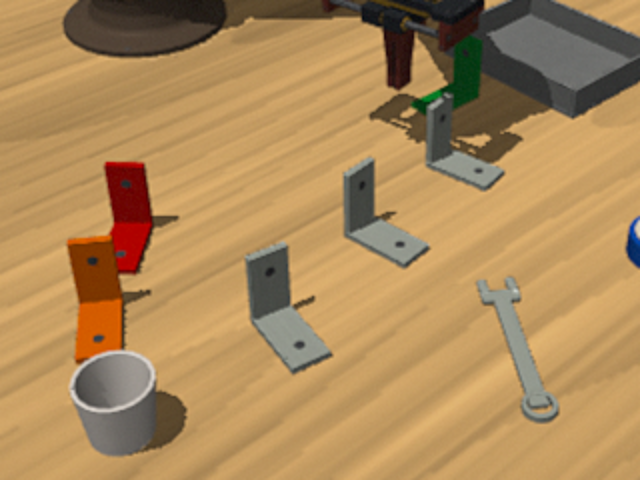

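B1 still stands, at about (427,165) in the crop. The finger rode up to z = 0.058 and slipped over the top. I'll go back and push again, lower.

Emit:
move_arm(
  steps=[
    [0, -25, 0, -0.012, 0, -0.004],
    [0, -25, 0, 0, 0, 0],
    [0, -5, 28, 0, 0, 0],
    [0, 0, 29, 0, 0, 0],
    [0, 0, 29, 0, 0, 0],
    [0, 20, 0, 0, 0, 0],
    [0, 25, 0, 0, 0, 0],
    [0, 10, 0, 0, 0, 0],
  ],
)

```text
time: 5.53
eef_pos: [0.564, 0.0573, 0.062]
eef_rot: [-1.282, 1.072, -1.081]
force: [0.5, 0.0, 0.4]
width: 0.0011
```

```bash
python3 - <<'E'
from h import *
to(np.array([.556,.055,.048]),np.radians(10.5))
c=robot.read_camera("top");f=c["frame"];hsv=cv2.cvtColor(f,cv2.COLOR_RGB2HSV)
m=((hsv[...,1]<60)&(hsv[...,2]>40)).astype(np.uint8)*255
print(cv2.boundingRect(m[180:250,260:310]))
E
```

```text
t 5.5333 pos [0.564  0.0573 0.062 ] jaw [0.984 0.177 0.007] x [ 0.177 -0.984  0.   ] shift [ 0.8 14.  -8.3] turn [-0.007 -0.005  0.   ]
(0, 4, 42, 66)
```

Emit:
move_arm(
  steps=[
    [0, 12, -3, -0.007, 0, 0],
    [0, 4, -4, 0, 0, 0],
    [0, 0, -4, 0, 0, 0],
    [0, 0, -4, 0, 0, 0],
    [0, 0, -4, 0, 0, 0],
    [0, 0, -4, 0, 0, 0],
    [0, 0, -4, 0, 0, 0],
    [0, 0, -4, 0, 0, 0],
  ],
)

```text
time: 6.25
eef_pos: [0.5298, 0.0506, 0.0466]
eef_rot: [-1.288, 1.078, -1.078]
force: [0.4, -0.5, -0.7]
width: 0.0007
```

```bash
python3 - <<'E'
from h import *
to(np.array([.483,.041,.044]),np.radians(10.5))
E
```

```text
t 6.25 pos [0.5298 0.0506 0.0466] jaw [ 0.984  0.176 -0.001] x [ 0.176 -0.984  0.   ] shift [  1.2   2.6 -47.7] turn [ 0.001 -0.007  0.   ]
```

Emit:
move_arm(
  steps=[
    [0, 0.5, -4, 0, 0, 0],
    [0, 0.5, -4, 0, 0, 0],
    [0, 0.5, -4, 0, 0, 0],
    [0, 0.5, -4, 0, 0, 0],
    [0, 0.5, -4, 0, 0, 0],
    [0, 0, -4, 0, 0, 0],
    [0, 0, -4, 0, 0, 0],
    [0, 0, -4, 0, 0, 0],
  ],
)

```text
time: 6.92
eef_pos: [0.4953, 0.0446, 0.0448]
eef_rot: [-1.286, 1.077, -1.078]
force: [0.4, -1.1, -0.2]
width: 0.0006
```

Emit:
move_arm(
  steps=[
    [0, 0, -4, 0, 0, 0],
    [0, 0, -4, 0, 0, 0],
    [0, 0, -4, 0, 0, 0],
    [0, 0, -4, 0, 0, 0],
    [0, 0, -2, 0, 0, 0],
    [0, 0, 0, 0, 0, 0],
    [0, 0, 0, 0, 0, 0],
    [0, 0, 0, 0, 0, 0],
  ],
)

```text
time: 7.58
eef_pos: [0.4743, 0.0409, 0.0448]
eef_rot: [-1.287, 1.078, -1.078]
force: [0.1, 0.7, -0.2]
width: 0.0004
```

```bash
python3 - <<'E'
from h import *
c=robot.read_camera("scene");cv2.imwrite("pics/s2.png",cv2.resize(c["frame"][160:320,260:460,::-1],None,fx=3,fy=3))
to(np.array([.5,.1,.2]),0)
E
```

```text
t 7.6333 pos [0.4744 0.0409 0.0448] jaw [0.984 0.176 0.   ] x [ 0.176 -0.984 -0.001] shift [ -53.8 -155.2   35.6] turn [-0.     0.177 -0.001]
```

View pics/s2.png

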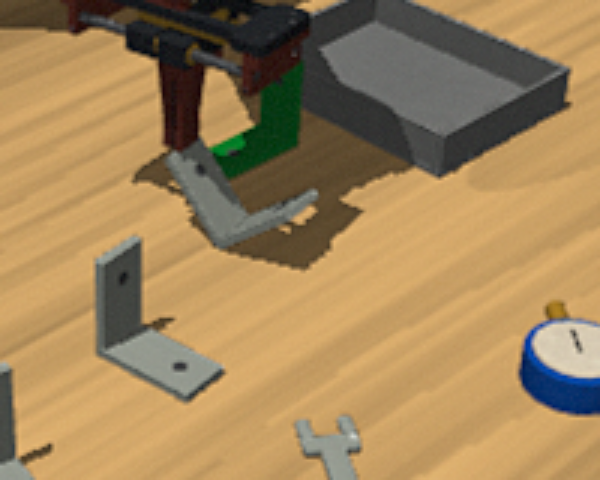

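The bracket is tilted about 40° and leaning on the finger, with its heel at about (225,243) in the crop. I'll push on, a bit lower.

Emit:
move_arm(
  steps=[
    [0, 1, -4, 0, 0, 0],
    [0, 1, -4, 0, 0, 0],
    [0, 1, -4, 0, 0, 0],
    [0, 1, -4, 0, 0, 0],
    [0, 1, -4, 0, 0, 0],
    [0, 0, -4, 0, 0, 0],
    [0, 0, 0, 0, 0, 0],
    [0, 0, 0, 0, 0, 0],
  ],
)

```text
time: 8.3
eef_pos: [0.4478, 0.0361, 0.0389]
eef_rot: [-1.287, 1.079, -1.078]
force: [0.5, -0.1, 0.3]
width: 0.0003
```

```bash
python3 - <<'E'
from h import *
c=robot.read_camera("scene");cv2.imwrite("pics/s3.png",cv2.resize(c["frame"][160:320,260:460,::-1],None,fx=3,fy=3))
to(np.array([.5,.1,.2]),0)
E
```

```text
t 8.35 pos [0.4478 0.036  0.0389] jaw [ 0.984  0.176 -0.   ] x [ 0.176 -0.984 -0.001] shift [ -53.9 -161.1   62.5] turn [ 0.001  0.177 -0.001]
```

View pics/s3.png

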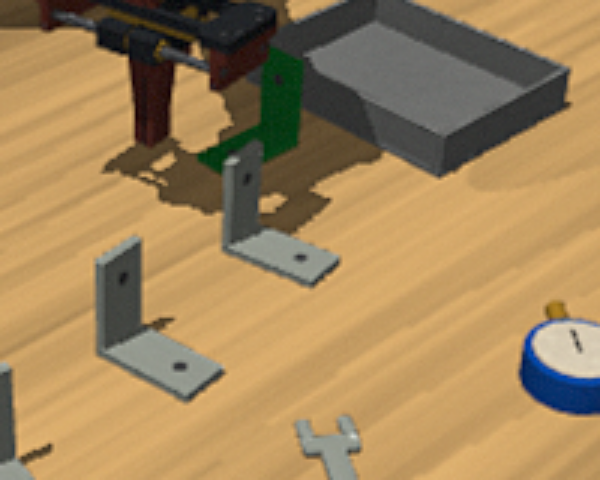

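```bash
python3 - <<'E'
from h import *
c=robot.read_camera("scene")
q=lambda p:((proj(c,p)-[260,160])*3).round(0)
print("tcp s2",q([.4744,.041,.0448]),"tcp now",q([.4478,.036,.0389]), "10mm up",q([.4478,.036,.0489]))
for n,u in (("heel R",(225,250)),("tipR",(312,285)),("tipL",(340,260))):
    print(n,ray(c,(u[0]/3+260,u[1]/3+160),.0).round(3))
# heel corner line: upright outer
h=np.array([.52,.048,0]);d=np.array([.983,.18,0]);y=np.array([-.18,.983,0])
print("pred",[q(h+a*d+b*y+[0,0,z]).tolist() for a,b,z in((0,-.02,0),(.08,-.02,.008),(.08,.02,.008),(.008,-.02,.08),(.008,.02,.08))])
E
```

```text
tcp s2 [180. 166.] tcp now [151. 161.] 10mm up [151. 150.]
heel R [0.532 0.033 0.   ]
tipR [0.607 0.048 0.   ]
tipL [0.6   0.087 0.   ]
pred [[212.0, 248.0], [303.0, 276.0], [332.0, 251.0], [224.0, 161.0], [254.0, 138.0]]
```

By projection, the visible fingertip ends about 10 mm above the reported TCP, so my pushes were too high. I'll redo it with the TCP at about 0.035.

Emit:
move_arm(
  steps=[
    [0, -35, 0, 0, 0, 0],
    [0, -30, 0, 0, 0, 0],
    [-2, 0, 39, 0, 0, 0],
    [-2, 0, 40, 0, 0, 0],
    [-1, 0, 40, 0, 0, 0],
    [0, 30, 0, 0, 0, 0],
    [0, 30, 0, 0, 0, 0],
    [0, 3, 0, 0, 0, 0],
  ],
)

```text
time: 9.07
eef_pos: [0.5756, 0.0662, 0.0481]
eef_rot: [-1.273, 1.069, -1.078]
force: [-0.7, 0.2, -0.7]
width: 0.0005
```

```bash
python3 - <<'E'
from h import *
to(np.array([.564,.062,.036]),np.radians(10.5))
E
```

```text
t 9.0667 pos [0.5756 0.0662 0.0481] jaw [0.984 0.179 0.015] x [ 0.179 -0.984 -0.005] shift [  2.1  11.9 -12.4] turn [-0.015 -0.004 -0.005]
```

Emit:
move_arm(
  steps=[
    [2, 12, -5, -0.015, 0, -0.005],
    [0, 2, -8, 0, 0, 0],
    [0, 0, -6, 0, 0, 0],
    [0, 0, -4, 0, 0, 0],
    [0, 0, -4, 0, 0, 0],
    [0, 0, -4, 0, 0, 0],
    [0, 0, -4, 0, 0, 0],
    [0, 0, -4, 0, 0, 0],
  ],
)

```text
time: 9.73
eef_pos: [0.5354, 0.0564, 0.0379]
eef_rot: [-1.286, 1.075, -1.077]
force: [0.4, -0.3, -0.1]
width: 0.0005
```

Emit:
move_arm(
  steps=[
    [0, 1, -4, 0, 0, 0],
    [0, 0.5, -4, 0, 0, 0],
    [0, 0.5, -4, 0, 0, 0],
    [0, 0.5, -4, 0, 0, 0],
    [0, 0.5, -4, 0, 0, 0],
    [0, 0.5, -4, 0, 0, 0],
    [0, 0.5, -4, 0, 0, 0],
    [0, 0.5, -4, 0, 0, 0],
  ],
)

```text
time: 10.4
eef_pos: [0.5013, 0.0504, 0.034]
eef_rot: [-1.284, 1.074, -1.078]
force: [0.6, -0.1, -0.3]
width: 0.0006
```

Emit:
move_arm(
  steps=[
    [0, 0.5, -4, 0, 0, 0],
    [0, 0.5, -4, 0, 0, 0],
    [0, 0.5, -4, 0, 0, 0],
    [0, 0.5, -4, 0, 0, 0],
    [0, 0, -4, 0, 0, 0],
    [0, 0, -2, 0, 0, 0],
    [0, 0, 0, 0, 0, 0],
    [0, 0, 0, 0, 0, 0],
  ],
)

```text
time: 11.07
eef_pos: [0.4755, 0.0458, 0.0313]
eef_rot: [-1.285, 1.076, -1.077]
force: [0.4, -0.5, -0.4]
width: 0.0004
```

```bash
python3 - <<'E'
from h import *
c=robot.read_camera("scene");cv2.imwrite("pics/s4.png",cv2.resize(c["frame"][160:320,260:460,::-1],None,fx=3,fy=3))
to(np.array([.5,.1,.2]),0)
E
```

```text
t 11.1167 pos [0.4756 0.0458 0.0313] jaw [0.984 0.177 0.003] x [ 0.177 -0.984 -0.001] shift [ -49.3 -168.6   34.2] turn [-0.003  0.178 -0.002]
```

View pics/s4.png

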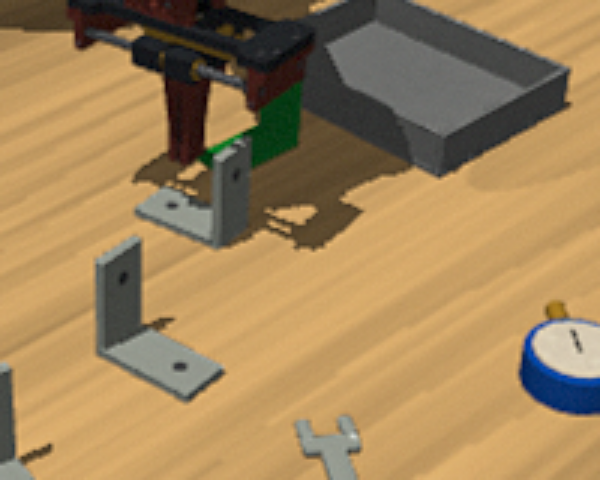

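B1 is tipped onto its other leg at about (225,190) in the crop, and its underside is plain. Next is B2.

Emit:
move_arm(
  steps=[
    [0, -35, 0, 0, 0, 0],
    [0, -40, 0, 0, 0, 0],
    [0, -20, 0, 0, 0.04, 0],
    [32, 0, 19, 0, 0, 0],
    [32, 0, 19, 0, 0, 0],
    [32, 0, 19, 0, 0, 0],
    [32, 0, 19, 0, 0, 0],
    [32, 0, 18, 0, 0, 0],
  ],
)

```text
time: 11.78
eef_pos: [0.5939, -0.0929, 0.1307]
eef_rot: [-1.274, 1.095, -1.091]
force: [0.5, -0.2, 0.9]
width: 0.0004
```

```bash
python3 - <<'E'
from h import *
c=robot.read_camera("scene")
print([ray(c,(u/3+260,v/3+160),0).round(3) for u,v in((98,353),(188,400))])
to(np.array([.597,-.097,.036]),np.radians(8))
E
```

```text
[array([ 0.56 , -0.119,  0.   ]), array([ 0.638, -0.108,  0.   ])]
t 11.8333 pos [ 0.5973 -0.1007  0.1312] jaw [0.989 0.15  0.005] x [ 0.15  -0.989  0.001] shift [-3.8 95.2 -0.2] turn [-0.005  0.011  0.001]
```

Emit:
move_arm(
  steps=[
    [-4, 30, 0, -0.005, 0.01, 0],
    [0, 30, 0, 0, 0, 0],
    [0, 25, 0, 0, 0, 0],
    [0, 10, 0, 0, 0, 0],
    [0, 0, -3, 0, 0, 0],
    [0, 0, -4, 0, 0, 0],
    [0, 0, -4, 0, 0, 0],
    [0, 0, -4, 0, 0, 0],
  ],
)

```text
time: 12.5
eef_pos: [0.5869, -0.1064, 0.0354]
eef_rot: [-1.269, 1.104, -1.118]
force: [-0.3, -0.4, 0.5]
width: 0.0005
```

Emit:
move_arm(
  steps=[
    [0, 0.5, -4, 0, 0, 0],
    [0, 0.5, -4, 0, 0, 0],
    [0, 0.5, -4, 0, 0, 0],
    [0, 0.5, -4, 0, 0, 0],
    [0, 0.5, -4, 0, 0, 0],
    [0, 0.5, -4, 0, 0, 0],
    [0, 0.5, -4, 0, 0, 0],
    [0, 0.5, -4, 0, 0, 0],
  ],
)

```text
time: 13.17
eef_pos: [0.5553, -0.1105, 0.0362]
eef_rot: [-1.262, 1.096, -1.122]
force: [1.0, -0.2, 0.3]
width: 0.0006
```

```bash
python3 - <<'E'
from h import *
to(np.array([.507,-.11,.032]),np.radians(8))
E
```

```text
t 13.1667 pos [ 0.5553 -0.1105  0.0362] jaw [0.991 0.133 0.016] x [ 0.133 -0.991  0.007] shift [ -7.    3.4 -47.9] turn [-0.016 -0.006  0.007]
```

Emit:
move_arm(
  steps=[
    [-0.5, 1, -4, 0, 0, 0],
    [-0.5, 1, -4, 0, 0, 0],
    [-0.5, 0.5, -4, 0, 0, 0],
    [-0.5, 0.5, -4, 0, 0, 0],
    [0, 0.5, -4, 0, 0, 0],
    [0, 0.5, -4, 0, 0, 0],
    [0, 0.5, -4, 0, 0, 0],
    [0, 0.5, -4, 0, 0, 0],
  ],
)

```text
time: 13.83
eef_pos: [0.5187, -0.1132, 0.0294]
eef_rot: [-1.263, 1.098, -1.121]
force: [-0.5, 0.4, 0.2]
width: 0.0007
```

Emit:
move_arm(
  steps=[
    [0, 0.5, -4, 0, 0, 0],
    [0, 0, -4, 0, 0, 0],
    [0, 0, -4, 0, 0, 0],
    [0, 0, -4, 0, 0, 0],
    [0, 0, 0, 0, 0, 0],
    [0, 0, 0, 0, 0, 0],
    [0, 0, 0, 0, 0, 0],
    [0, 0, 0, 0, 0, 0],
  ],
)

```text
time: 14.5
eef_pos: [0.5001, -0.1158, 0.0287]
eef_rot: [-1.263, 1.099, -1.121]
force: [0.0, 0.2, 0.0]
width: 0.0002
```

```bash
python3 - <<'E'
from h import *
c=robot.read_camera("scene");cv2.imwrite("pics/s5.png",cv2.resize(c["frame"][190:350,220:420,::-1],None,fx=3,fy=3))
to(np.array([.51,-.11,.032]),np.radians(8))
E
```

```text
t 14.55 pos [ 0.5001 -0.1158  0.0287] jaw [0.991 0.132 0.013] x [ 0.132 -0.991  0.006] shift [-4.4 -3.2 10.6] turn [-0.013 -0.007  0.006]
```

View pics/s5.png

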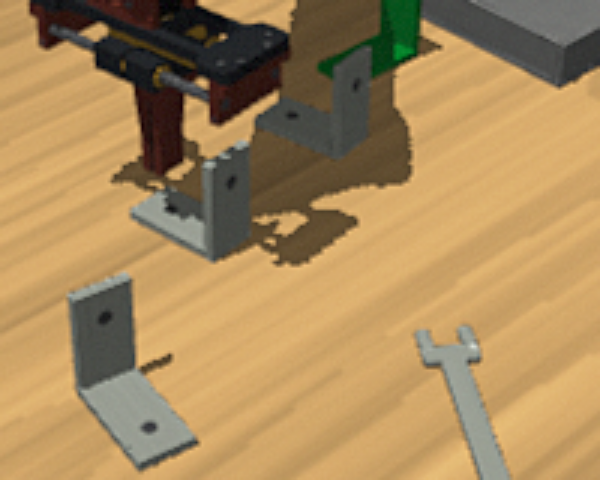

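B2 is tipped at about (225,205) in the crop, and its underside is plain, so the third bracket must carry the cross. I'll tip that one next.

Emit:
move_arm(
  steps=[
    [0, -35, 0, -0.013, 0, 0.006],
    [0, -40, 0, 0, 0, 0],
    [0, -20, 0, 0, 0, 0],
    [31, 0, 23, 0, 0, 0],
    [31, 0, 23, 0, 0, 0],
    [31, 0, 24, 0, 0, 0],
    [31, 0, 24, 0, 0, 0],
    [31, 0, 24, 0, 0, 0],
  ],
)

```text
time: 15.22
eef_pos: [0.6409, -0.2471, 0.1279]
eef_rot: [-1.272, 1.104, -1.094]
force: [1.0, 0.5, -0.1]
width: 0.0006
```

Emit:
move_arm(
  steps=[
    [0, 0, 0, 0, 0.1, 0],
    [0, 0, 0, 0, 0.1, 0],
    [0, 0, 0, 0, 0.1, 0],
    [0, 0, 0, 0, 0, 0],
    [0, 0, 0, 0, 0, 0],
    [0, 0, 0, 0, 0, 0],
    [0, 0, 0, 0, 0, 0],
    [0, 0, 0, 0, 0, 0],
  ],
)

```text
time: 15.88
eef_pos: [0.645, -0.256, 0.1244]
eef_rot: [-1.133, 1.328, -1.323]
force: [-0.5, 0.7, -0.2]
width: 0.0007
```

```bash
python3 - <<'E'
from h import *
c=robot.read_camera("scene")
print([ray(c,(u/3+220,v/3+190),0).round(3) for u,v in((80,390),(140,468))])
to(np.array([.638,-.256,.036]),np.radians(-10))
E
```

```text
[array([ 0.596, -0.265,  0.   ]), array([ 0.673, -0.28 ,  0.   ])]
t 15.9333 pos [ 0.645  -0.256   0.1245] jaw [ 0.987 -0.158 -0.004] x [-0.158 -0.987  0.001] shift [ 1.  88.5 -6.5] turn [0.004 0.016 0.001]
```

Emit:
move_arm(
  steps=[
    [-3, 30, 0, 0.004, 0.02, 0],
    [0, 30, 0, 0, 0, 0],
    [0, 21, 0, 0, 0, 0],
    [0, 6, 0, 0, 0, 0],
    [0, 0, 0, 0, 0, 0],
    [0, 0, -6, 0, 0, 0],
    [0, 0, -5, 0, 0, 0],
    [0, 0, -4, 0, 0, 0],
  ],
)

```text
time: 16.6
eef_pos: [0.6334, -0.2505, 0.0405]
eef_rot: [-1.116, 1.328, -1.34]
force: [-0.4, 0.7, 0.3]
width: 0.0002
```

Emit:
move_arm(
  steps=[
    [0, 0.5, -4, 0, 0, 0],
    [0, 0.5, -4, 0, 0, 0],
    [0, 0.5, -4, 0, 0, 0],
    [0, 0.5, -4, 0, 0, 0],
    [0, 0.5, -4, 0, 0, 0],
    [0, 0.5, -4, 0, 0, 0],
    [0, 0.5, -4, 0, 0, 0],
    [0, 0.5, -4, 0, 0, 0],
  ],
)

```text
time: 17.27
eef_pos: [0.6011, -0.2456, 0.041]
eef_rot: [-1.111, 1.321, -1.345]
force: [0.2, -0.1, 0.3]
width: 0.0006
```

```bash
python3 - <<'E'
from h import *
to(np.array([.545,-.234,.032]),np.radians(-11))
E
```

```text
t 17.2667 pos [ 0.6011 -0.2456  0.041 ] jaw [ 0.985 -0.172  0.018] x [-0.172 -0.985  0.   ] shift [ -1.8   8.  -57.4] turn [-0.018  0.019  0.   ]
```

Emit:
move_arm(
  steps=[
    [0, 3, -4, 0, 0, 0],
    [0, 2, -4, 0, 0, 0],
    [0, 1.5, -4, 0, 0, 0],
    [0, 1.5, -4, 0, 0, 0],
    [0, 1, -4, 0, 0, 0],
    [0, 1, -4, 0, 0, 0],
    [0, 0.5, -4, 0, 0, 0],
    [0, 0.5, -4, 0, 0, 0],
  ],
)

```text
time: 17.93
eef_pos: [0.5652, -0.2393, 0.0272]
eef_rot: [-1.112, 1.323, -1.344]
force: [0.6, -0.2, 0.6]
width: 0.0004
```

Emit:
move_arm(
  steps=[
    [0, 0.5, -4, 0, 0, 0],
    [0, 0, -4, 0, 0, 0],
    [0, 0, -4, 0, 0, 0],
    [0, 0, -4, 0, 0, 0],
    [0, 0, -3, 0, 0, 0],
    [0, 0, 0, 0, 0, 0],
    [0, 0, 0, 0, 0, 0],
    [0, 0, 0, 0, 0, 0],
  ],
)

```text
time: 18.6
eef_pos: [0.5434, -0.2355, 0.0266]
eef_rot: [-1.112, 1.324, -1.344]
force: [0.8, -0.1, -1.1]
width: 0.0004
```

```bash
python3 - <<'E'
from h import *
c=robot.read_camera("scene");cv2.imwrite("pics/s6.png",cv2.resize(c["frame"][220:380,180:380,::-1],None,fx=3,fy=3))
to(np.array([.545,-.234,.032]),np.radians(-11))
E
```

```text
t 18.65 pos [ 0.5435 -0.2355  0.0266] jaw [ 0.985 -0.173  0.015] x [-0.173 -0.985  0.   ] shift [-1.7 -5.4  1.3] turn [-0.015  0.019 -0.   ]
```

View pics/s6.png

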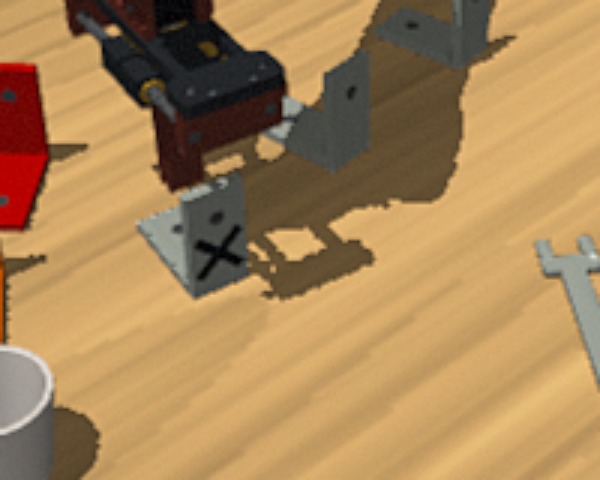

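The cross is visible on the third bracket at about (217,252) in the crop, and it stands upright. Now I'll lift clear, open and locate it for the grasp.

Emit:
move_arm(
  steps=[
    [0, -35, 0, -0.015, 0, 0],
    [0, -40, 0, 0, 0, 0],
    [0, -30, 0, 0, 0, 0],
    [-1, 0, 20, 0, 0, 0],
    [0, 0, 20, 0, 0, 0],
    [0, 0, 10, 0, 0, 0],
    [0, 0, 0, 0, 0, 0],
    [0, 0, 0, 0, 0, 0],
  ],
  gripper=1,
)

```text
time: 19.32
eef_pos: [0.5946, -0.2435, 0.1368]
eef_rot: [-1.124, 1.336, -1.336]
force: [-0.5, -0.4, 0.4]
width: 0.0505
```

```bash
python3 - <<'E'
from h import *
c=robot.read_camera("scene")
P=[ray(c,(u/3+180,v/3+220),0) for u,v in((197,297),(249,277))];a,b=P
m=(a+b)/2;e=b-a;yaw=np.arctan2(-e[0],e[1]);print(a.round(3),b.round(3),np.linalg.norm(e),np.degrees(yaw))
d=np.array([np.cos(yaw),np.sin(yaw),0]);t=m-.004*d;t[2]=.038;print("grasp",t)
to(t,np.radians(-11));print(robot.get_state()["width"])
E
```

```text
[ 0.593 -0.265  0.   ] [ 0.601 -0.23   0.   ] 0.03607847601736495 -12.336122765932808
grasp [ 0.59298904 -0.24631841  0.038     ]
t 19.3667 pos [ 0.5944 -0.2433  0.1367] jaw [ 0.985 -0.172 -0.001] x [-0.172 -0.985  0.001] shift [ 3.1 98.7 -0.7] turn [0.001 0.019 0.001]
0.054434523220562955
```

Emit:
move_arm(
  steps=[
    [3, 0, 0, 0, 0.02, 0],
    [0, 0, 0, 0, 0, 0],
    [0, 0, 0, 0, 0, 0],
    [0, 25, 0, 0, 0, 0],
    [0, 30, 0, 0, 0, 0],
    [0, 25, 0, 0, 0, 0],
    [0, 14, 0, 0, 0, 0],
    [0, 0, 0, 0, 0, 0],
  ],
)

```text
time: 20.03
eef_pos: [0.5905, -0.2472, 0.0404]
eef_rot: [-1.109, 1.354, -1.354]
force: [-0.6, 0.4, 0.2]
width: 0.088
```

Emit:
move_arm(
  steps=[
    [0, 0, 0, 0, 0, 0],
    [0, 0, 0, 0, 0, 0],
    [0, 0, 0, 0, 0, 0],
    [0, 0, 0, 0, 0, 0],
    [0, 0, 0, 0, 0, 0],
    [0, 0, 0, 0, 0, 0],
    [0, 0, 0, 0, 0, 0],
    [0, 0, 0, 0, 0, 0],
  ],
  gripper=-1,
)

```text
time: 20.7
eef_pos: [0.5921, -0.2486, 0.0456]
eef_rot: [-1.105, 1.35, -1.358]
force: [0.1, -0.1, -0.4]
width: 0.0381
```

Emit:
move_arm(
  steps=[
    [0, 0, 0, 0, 0, 0],
    [0, 0, 0, 0, 0, 0],
    [0, 0, 0, 0, 0, 0],
    [0, 0, 0, 0, 0, 0],
    [0, 0, 0, 0, 0, 0],
    [0, 0, 0, 0, 0, 0],
    [0, 0, 0, 0, 0, 0],
    [0, 0, 0, 0, 0, 0],
  ],
)

```text
time: 21.37
eef_pos: [0.5923, -0.2484, 0.046]
eef_rot: [-1.105, 1.35, -1.358]
force: [0.7, -0.2, 0.5]
width: 0.0076
```

The width is 7.6 mm, so the leg is held. I'll lift it and carry it to the tray.

Emit:
move_arm(
  steps=[
    [0, -10, 0, 0, 0, 0],
    [0, -20, 0, 0, 0, 0],
    [0, -30, 0, 0, 0, 0],
    [0, -30, 0, 0, 0, 0],
    [0, -30, 0, 0, 0, 0],
    [0, -10, 0, 0, 0, 0],
    [-10, 0, -4, 0, 0, 0],
    [-20, 0, -7, 0, 0, 0],
  ],
)

```text
time: 22.03
eef_pos: [0.5827, -0.2196, 0.1807]
eef_rot: [-1.108, 1.359, -1.362]
force: [-0.4, 0.3, -2.4]
width: 0.0077
```

Emit:
move_arm(
  steps=[
    [-30, 0, -11, 0, 0, 0],
    [-30, 0, -11, 0, 0, 0],
    [-30, 0, -11, 0, 0, 0],
    [-30, 0, -11, 0, 0, 0],
    [-30, 0, -11, 0, 0, 0],
    [-30, 0, -11, 0, 0, 0],
    [-30, 0, -11, 0, 0, 0],
    [-30, 0, -11, 0, 0, 0],
  ],
)

```text
time: 22.7
eef_pos: [0.5343, 0.0465, 0.1685]
eef_rot: [-1.117, 1.372, -1.361]
force: [0.5, 0.3, -2.7]
width: 0.0077
```

```bash
python3 - <<'E'
from h import *
to(np.array([.503,.307,.16]),np.radians(-11));print(robot.get_state()["width"])
E
```

```text
t 22.7 pos [0.5343 0.0465 0.1685] jaw [ 0.978 -0.21  -0.014] x [-0.21  -0.978  0.007] shift [-248.2    8.   -85.1] turn [ 0.014 -0.019  0.007]
0.00770087067576374
```

Emit:
move_arm(
  steps=[
    [-31, 0, -11, 0, 0, 0],
    [-31, 0, -11, 0, 0, 0],
    [-31, 0, -11, 0, 0, 0],
    [-31, 0, -11, 0, 0, 0],
    [-31, 0, -11, 0, 0, 0],
    [-31, 0, -11, 0, 0, 0],
    [-25, 0, -9, 0, 0, 0],
    [-12, 0, -4, 0, 0, 0],
  ],
)

```text
time: 23.37
eef_pos: [0.4846, 0.301, 0.1554]
eef_rot: [-1.14, 1.374, -1.349]
force: [-0.9, -1.0, -2.1]
width: 0.0077
```

```bash
python3 - <<'E'
from h import *
to(np.array([.503,.307,.052]),np.radians(-12));print(robot.get_state()["width"])
c=robot.read_camera("scene");cv2.imwrite("pics/s7.png",cv2.resize(c["frame"][60:300,260:500,::-1],None,fx=2.4,fy=2.4))
E
```

```text
t 23.3667 pos [0.4846 0.301  0.1554] jaw [ 0.98  -0.198 -0.03 ] x [-0.198 -0.98   0.014] shift [-11.  102.7  19.9] turn [0.03  0.01  0.015]
0.007747966542971756
```

View pics/s7.png

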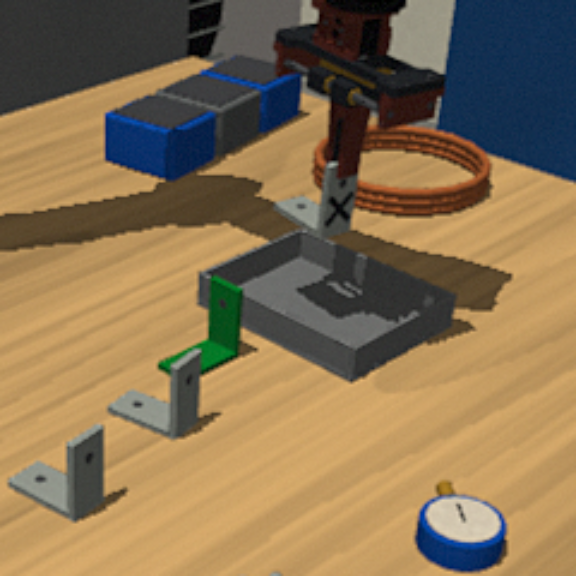

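The bracket is held upright over the tray, with the cross at (340,207). The other two stand. I'll correct the pose and lower it.

Emit:
move_arm(
  steps=[
    [-6, 0, 10, 0.03, 0.01, 0.015],
    [-5, 0, 10, 0, 0, 0],
    [0, 0, 0, 0, 0, 0],
    [0, 20, 0, 0, 0, 0],
    [0, 25, 0, 0, 0, 0],
    [0, 20, 0, 0, 0, 0],
    [0, 10, 0, 0, 0, 0],
    [0, 0, 0, 0, 0, 0],
  ],
)

```text
time: 24.08
eef_pos: [0.5042, 0.304, 0.0729]
eef_rot: [-1.113, 1.364, -1.363]
force: [-0.4, 0.6, -2.0]
width: 0.0073
```

```bash
python3 - <<'E'
from h import *
to(np.array([.503,.307,.052]),np.radians(-12));print(robot.get_state()["width"])
E
```

```text
t 24.0833 pos [0.5042 0.304  0.0729] jaw [ 0.978 -0.208 -0.006] x [-0.208 -0.978  0.007] shift [-2.8 20.8 -1.7] turn [0.006 0.    0.007]
0.007326651323564425
```

Emit:
move_arm(
  steps=[
    [0, 7, 0, 0.006, 0, 0.007],
    [0, 5, 0, 0, 0, 0],
    [0, 3, 0, 0, 0, 0],
    [0, 2, 0, 0, 0, 0],
    [0, 2, 0, 0, 0, 0],
    [0, 0, 0, 0, 0, 0],
    [0, 0, 0, 0, 0, 0],
    [0, 0, 0, 0, 0, 0],
  ],
)

```text
time: 24.75
eef_pos: [0.5069, 0.3018, 0.0564]
eef_rot: [-1.1, 1.364, -1.364]
force: [-0.1, 0.1, -2.1]
width: 0.0075
```

```bash
python3 - <<'E'
from h import *
to(np.array([.503,.307,.052]),np.radians(-12));s=robot.get_state();print(s["width"],s["force"])
E
```

```text
t 24.75 pos [0.5069 0.3018 0.0564] jaw [ 0.977 -0.211  0.001] x [-0.211 -0.977 -0.   ] shift [-4.2  4.4 -4.9] turn [-0.001 -0.004 -0.   ]
0.007489064630037913 [-0.07036204  0.06261849 -2.09996748]
```

Emit:
move_arm(
  steps=[
    [0, 1.5, 0, 0, 0, 0],
    [0, 1.5, 0, 0, 0, 0],
    [0, 1, 0, 0, 0, 0],
    [0, 1, 0, 0, 0, 0],
    [0, 0, 0, 0, 0, 0],
    [0, 0, 0, 0, 0, 0],
    [0, 0, 0, 0, 0, 0],
    [0, 0, 0, 0, 0, 0],
  ],
)

```text
time: 25.42
eef_pos: [0.5071, 0.3024, 0.0514]
eef_rot: [-1.099, 1.364, -1.364]
force: [0.3, -0.3, -1.7]
width: 0.0077
```

Emit:
move_arm(
  steps=[
    [0, 1, 0, 0, 0, 0],
    [0, 1, 0, 0, 0, 0],
    [0, 0, 0, 0, 0, 0],
    [0, 0, 0, 0, 0, 0],
    [0, 0, 0, 0, 0, 0],
    [0, 0, 0, 0, 0, 0],
    [0, 0, 0, 0, 0, 0],
    [0, 0, 0, 0, 0, 0],
  ],
)

```text
time: 26.08
eef_pos: [0.5082, 0.3027, 0.051]
eef_rot: [-1.097, 1.363, -1.363]
force: [-0.3, 0.2, -2.3]
width: 0.0081
```

Emit:
move_arm(
  steps=[
    [0, 1.5, 0, 0, 0, 0],
    [0, 1.5, 0, 0, 0, 0],
    [0, 1, 0, 0, 0, 0],
    [0, 0, 0, 0, 0, 0],
    [0, 0, 0, 0, 0, 0],
    [0, 0, 0, 0, 0, 0],
    [0, 0, 0, 0, 0, 0],
    [0, 0, 0, 0, 0, 0],
  ],
)

```text
time: 26.75
eef_pos: [0.5096, 0.3029, 0.051]
eef_rot: [-1.094, 1.365, -1.361]
force: [-0.3, -0.8, 0.3]
width: 0.0077
```

The bracket is resting on the tray floor: TCP height stopped at 0.051 and the force is about 0. I'll release it.

Emit:
move_arm(
  steps=[
    [0, 0, 0, 0, 0, 0],
    [0, 0, 0, 0, 0, 0],
    [0, 0, 0, 0, 0, 0],
    [0, 0, 0, 0, 0, 0],
    [0, 0, 0, 0, 0, 0],
    [0, 0, 0, 0, 0, 0],
    [0, 0, 0, 0, 0, 0],
    [0, 0, 0, 0, 0, 0],
  ],
  gripper=0.2,
)

```text
time: 27.42
eef_pos: [0.5103, 0.3034, 0.0513]
eef_rot: [-1.092, 1.364, -1.361]
force: [0.5, -0.3, -0.0]
width: 0.0527
```

Emit:
move_arm(
  steps=[
    [0, -8, 0, 0, 0, 0],
    [0, -15, 0, 0, 0, 0],
    [0, -20, 0, 0, 0, 0],
    [0, -20, 0, 0, 0, 0],
    [0, -20, 0, 0, 0, 0],
    [0, -20, 0, 0, 0, 0],
    [0, -15, 0, 0, 0, 0],
    [0, 0, 0, 0, 0, 0],
  ],
)

```text
time: 28.08
eef_pos: [0.5093, 0.301, 0.1771]
eef_rot: [-1.094, 1.365, -1.364]
force: [0.0, 0.2, -0.3]
width: 0.0524
```

```bash
python3 - <<'E'
from h import *
s=robot.get_state();print(s["eef_pos"],s["width"])
c=robot.read_camera("scene");cv2.imwrite("pics/s8.png",cv2.resize(c["frame"][130:370,230:470,::-1],None,fx=2.4,fy=2.4))
E
```

```text
[0.5092545  0.30104237 0.17709661] 0.05243612975850108
```

View pics/s8.png

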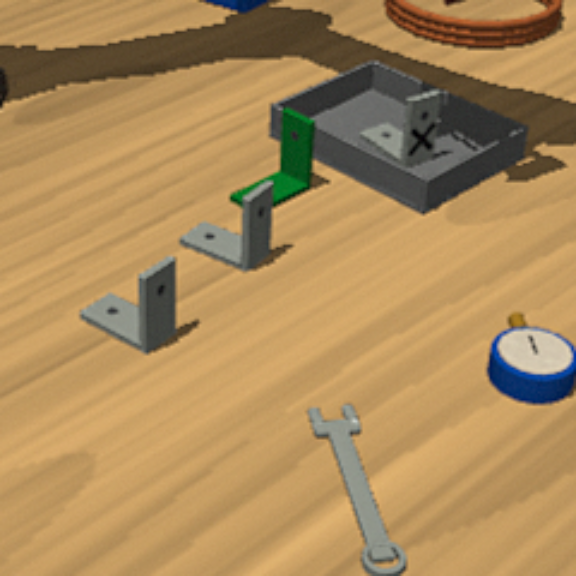

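The marked bracket stands in the tray with its cross at (422,138). Both good ones stand on the bench at (225,230) and (130,310), and the gripper is clear.

```bash
python3 -c "
from bench import robot
print(robot.job_done())"
```

```text
the job is handed in; nothing more can be done
None
```

The rejected bracket is standing in the scrap tray, and I've handed the job in at about 28 s of the 67 s allowed. I tipped all three from left to right. The left and middle ones were plain, and the third showed the cross.

**Last checks:**
- **Rejected bracket:** the final scene picture shows it standing on its upright leg on the tray floor, inside the walls, with the cross visible.
- **Good brackets:** both stand on their other legs on the bench. By eye they are well within 100 mm of where they started; I did not measure their final positions.
- **Gripper:** it was clear, about 0.18 m up and open. Every force reading at the end of a move was under 3 N.

**What went wrong on the way:**
- **Failed tips:** two early pushes on the left bracket slipped over its top and it fell back. The visible fingertips ended about 10 mm above the reported tool position, so I pushed lower and it tipped. By camera it had moved roughly 10 mm by then, though part of that may be measurement error.
- **Drift:** the tool drifted up about 5 mm while gripping, and the bracket was held correspondingly higher. This did no harm.

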